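# Load a regulator on the bench tester and select its range

### The job

Draw the plate with the rectangular regulator out of the blue rack by the upright lug at its front end, and set it down on the bench clear of the rack. Then take it again by the regulator block, lower it gently onto the test set's three balls with the lug between the two black contact jaws, fully home, and let go. Finally turn the test set's selector clockwise to the fifth click from its off stop (off is the long tick) without going past it; leave everything else where it is.

Things in the scene. Friction and masses are not known exactly. Their poses are not given: they have to be found in the camera images.
- carrier: loose carrier plate, 0.45 kg; origin under the middle of its regulator, at the level it stands on; lug at -x, sticking out of the rack. Aluminium, 90 (x, -28 to +62 mm) x 70 (y) x 8 mm, with a tongue 12 mm wide to x = -68 mm; top 18.5 mm above the origin. Stands on three steel vee shoes below it, 17 mm wide at the mouth, which catch and centre on the balls from about 4 mm off
- carrier_mid (a point): point 27 mm above the carrier's origin, axes as the carrier's. Here stands the black regulator block, 44 (x) x 30 (y) x 36 mm, spanning 18.5 to 54.5 mm above the origin: grip it across y. Small fins on its top rise 2 mm more
- carrier_lug (a point): centre of the upright steel lug, at 56 mm along the carrier's -x from its middle and 36.5 mm above its origin; lug 22 (x) x 10 (y) x 36 mm, foot on the plate top; grip it across y. Axes as the carrier's
- rack: blue fixed rack, 120 (x) x 244 (y) x 66 mm, two bays side by side (centres at y = -60 and +60 mm, 116 mm wide, 62 mm high inside), open at its -x side; origin at its centre on the bench. The roof begins 60 mm along -x from the origin. Which bay holds the carrier varies
- tester: fixed test set, flat grey cabinet 220 (x) x 310 (y) mm, deck 50 mm above the bench; origin at its centre on the bench. Three 12 mm steel balls at y = +75 mm, selector at y = -85 mm. Two black contact jaws 28 (x) x 16 (y) mm, 62 mm above the deck, stand at x = -56 mm with a 20 mm gap for the lug, too narrow for fingers
- nest (a point): where carrier_mid comes, with the same axes, when the carrier is fully home on the balls (39 mm above the deck; the carrier's origin is then 12 mm above the deck)
- selector_grip (a point): on the selector's vertical axis, in its bar grip at 26 mm above the selector's foot (80 mm above the bench). Bar 50 (along its x) x 14 (its y) mm, from 61 to 93 mm above the bench, over a disc 52 mm across (54 to 62 mm above the bench); grip the bar across its y. It turns with the selector; the white pointer line is on its -x half
- selector (a joint): selector angle in rad, 0 at the off stop, growing as it turns clockwise seen from above. It clicks every 24 degrees (0.4189 rad) through eight positions 0 to 7, each with a tick on the deck (off has the longer tick); a sprung detent of about 0.13 N m pulls it into the nearest position and holds it there when let go. It starts at position 0, 1 or 2; the fifth click is 2.094 rad
- condenser: the other plate, in the other bay of the rack: same plate but with a round can and neither tongue nor lug; stays where it is
- screwdriver: hand tool lying on the bench; bystander
- spanner: open-ended spanner lying on the roof of the rack; bystander
- mug: mug, 85 mm high; bystander
- jar: glass jar, 70 mm high; bystander
- carburettor: small carburettor, 75 mm high; bystander
- socket: steel spanner socket standing on the bench, 28 mm across, 60 mm high; bystander
Not all that is in view belongs to the job. What is shaped like the carrier but green is not meant.

How it is judged:
By the outcome, as a careful person would: the job done as asked, in the order asked, and still so for the second after the job is handed in, with the robot touching nothing.
It also fails if it takes over 67 s, if anything falls off the work surface, if the arm or the gripper's body presses on something with over 40 N, if the wrist force passes 120 N, or if a joint passes its speed limit or range.

### The arm

A 6-joint arm with a two-finger parallel gripper is mounted at the origin on the work surface. World frame = base frame: x ahead of the robot, y to its left, z up, the work surface at z = 0. Lengths are in m, angles in rad, forces in N, time in s.
With the tool pointing down it reaches from about 0.275 to 0.875 m from the base axis. Payload 12.5 kg.
Tool frame: the origin (TCP) lies between the finger pads; the fingertips stand 14 mm ahead of it and the grasp point (between the pads) lies 5 mm behind it; z points along the fingers, y is the line along which they close (so a half turn about z gives the same grasp; the last joint's range is limited). The gripper opens to 85 mm and grips with 20 to 120 N. Pads are 22 mm wide; open, the fingers measure 114 mm over their backs; the gripper's body (76 mm by 85 mm) begins 54 mm behind the grasp point. The pads swing forward as they close: fully open they stand 13 mm farther back than shut.
Start: joints at [1.059, 0.351, 1.652, -0, 1.139, -0.085], TCP at [0.228, 0.501, 0.212] pointing down, gripper open.
Joint ranges: [-2.75, 2.75], [-0.79, 2.1], [0.01, 2.65], [-1.57, 4.71], [0.07, 3.14], [-2.87, 2.87]. Speed limits (rad/s): [2.22, 2.22, 2.79, 3.14, 3.14, 3.14].

### API

Orientations are given as a unit quaternion [w, x, y, z].
In Python, from plant import get_obs, grab_frame, get_calibration, finish_job gives the robot as it stands.
- The arm moves only by the tool apply_moves, never from a script. Its argument "steps" is a list of rows, each a list of 3 entries, a list of its own where there are three numbers: the shift along the tool's x, y, z as a fraction of full scale, then the turn, a rotation vector about the tool's x, y, z as a fraction of full scale, then the opening, from 0 (shut) to 1 (fully open). A call has 1 to 12 rows; each row shifts and turns the commanded pose from where the row before left it, along the tool's axes as they then stand; what a row does not reach is not made up. Full scale, the value 1, is 0.04 m for a shift and 0.08 rad for a turn. A row lasts 1/12 s, in which the tool goes at most 41.7 mm and 7.16 degrees, less where a joint would pass 70% of its speed; a pose out of reach is approached as far as the arm can. A call with a number of a shift or a turn outside -1 to 1 is refused whole. A call with a gripper value outside its range is refused whole. The fingers move at their own pace and stop on an object; "newtons" is the grip in N (left out, the last holds). Time passes only in rows, so rows that do not move let the fingers close. It gives the time, the measured TCP pose, the force, the opening and the grip force at its end, in the units of the state.
- get_obs(): the state, without advancing time (a new reading comes with each control period).
- grab_frame(name): name is "scene" or "top"; returns (picture, depth): 400x640x3 uint8, red, green, blue; 400x640 float32, m along the optical axis (not along the pixel's ray), 0 where there is no reading.
- get_calibration(name): a dict with "fx", "fy", "cx", "cy" (pixels), "dist_coeffs" ([k1, k2, p1, p2, k3] as OpenCV has them; the pictures are not rectified), "R" (3x3) and "t" (3): a world point X has camera coordinates R X + t. Camera axes: x right, y down, z forward; pixel columns grow to the right and rows downward; lengths in m; the calibration is good to about 2 mm. A picture is of the moment at which its call begins. get_calibration takes no time and is no camera call.
- finish_job(): hands the job in; it is judged then, once.
The state is a dict: "t": time; "joint_pos": joint angles; "joint_vel": joint speeds; "joint_torque": joint torques, N m; "eef_pos": TCP position; "tool_rot": TCP orientation; "ft_force": force on the tool from outside, world axes, zero at the start; "ft_torque": the same for the moment, N m; "opening": finger opening in m; "grasp_force": force on a finger pad.
Only numpy, scipy, OpenCV 4.12 (cv2) and the standard library are available. Lean on these libraries where they do the work, as an engineer would, in place of code of your own. Each camera call takes 0.05 s, during which the arm holds its last target. There are 200 camera calls.

## Working session

There is one attempt and no reset: what is moved stays moved. The work goes in short steps, Python scripts to look and compute and a tool call to move; the robot and the scene stay as the last step left them, time stands still between calls to the robot, and variables do not carry over. Pictures are saved under pics/ and viewed, at most 10 in all, crops included, and the job is handed in when it is done.

Besides the shell and the picture viewer there is one more tool, called after "Emit:" in YAML: its name, and indented under it one key for each argument. apply_moves: Moves the arm, as the interface text tells. Shift numbers are shares of 0.04 m and turn numbers shares of 0.08 rad, none past 1 either way. Its arguments: {"type":"object","properties":{"steps":{"type":"array","items":{"type":"array"}},"newtons":{"type":"number"}},"required":["steps"]}

```bash
ls; mkdir -p pics; cat > h.py <<'E'
import numpy as np, cv2
from plant import get_obs, grab_frame, get_calibration
def save(n):
    im,d=grab_frame(n); np.savez(f'{n}.npz',im=im,d=d); return im,d
def load(n):
    z=np.load(f'{n}.npz'); return z['im'],z['d']
def world(n,u,v,z=None,d=None):
    c=get_calibration(n); K=np.array([[c['fx'],0,c['cx']],[0,c['fy'],c['cy']],[0,0,1.]])
    p=cv2.undistortPoints(np.array([[[u,v]]],float),K,np.array(c['dist_coeffs']))[0,0]
    R=np.array(c['R']);t=np.array(c['t']); r=R.T@np.array([p[0],p[1],1]); o=-R.T@t
    return o+r*(d if d is not None else (z-o[2])/r[2])
def proj(n,X):
    c=get_calibration(n); K=np.array([[c['fx'],0,c['cx']],[0,c['fy'],c['cy']],[0,0,1.]])
    return cv2.projectPoints(np.array(X,float).reshape(-1,3),cv2.Rodrigues(np.array(c['R']))[0],np.array(c['t']),K,np.array(c['dist_coeffs']))[0][:,0]
E
python3 - <<'E'
from h import *
for n in('scene','top'):
    im,d=save(n); cv2.imwrite(f'pics/{n}0.png',cv2.resize(im[...,::-1],(800,500)))
    c=get_calibration(n); print(n,c['fx'],-np.array(c['R']).T@np.array(c['t']),np.array(c['R']).round(2).tolist())
print(get_obs())
E
```

```text
pics
scene 394.51609785173497 [ 1.03903303 -0.63426244  0.99951784] [[0.77, 0.63, -0.02], [0.45, -0.57, -0.68], [-0.44, 0.52, -0.73]]
top 451.0961803569689 [0.181612   0.02810952 1.71274227] [[-0.04, -1.0, 0.0], [-0.98, 0.04, -0.2], [0.2, -0.01, -0.98]]
{'t': 0.1, 'joint_pos': array([ 1.05940380e+00,  3.51212556e-01,  1.65234689e+00,  9.53744347e-06,
        1.13908756e+00, -8.46188868e-02]), 'joint_vel': array([-0.00073932, -0.00067712, -0.002236  ,  0.0003693 ,  0.00073359,
       -0.00195064]), 'joint_torque': array([ 1.67973634e-03, -5.06831396e+01, -2.91871852e+01,  2.25612787e-06,
        2.73406506e-03,  6.38129336e-05]), 'eef_pos': array([0.22749651, 0.50040438, 0.21110074]), 'tool_rot': array([-1.58925174e-04,  2.11773036e-01,  9.77318732e-01, -5.02666865e-04]), 'ft_force': array([-0.56043009, -0.64006374,  0.19091261]), 'ft_torque': array([ 0.02797934, -0.00496241, -0.03557344]), 'grasp_force': 0.0, 'opening': 0.08537522355760123}
```

View pics/scene0.png

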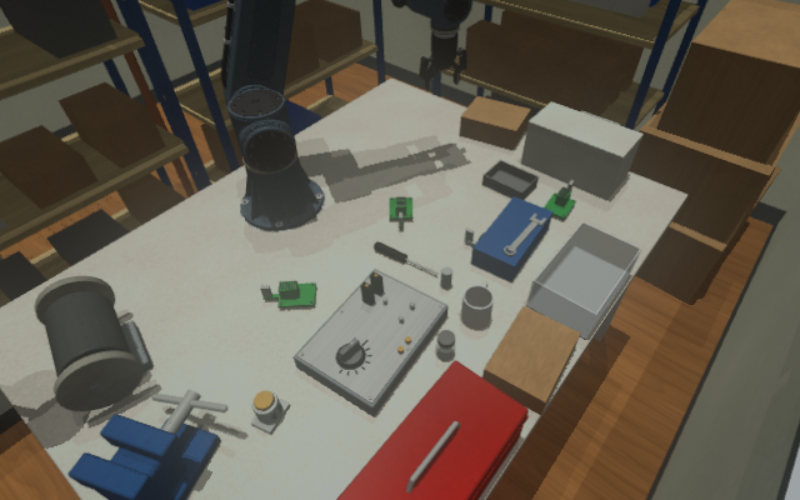

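View pics/top0.png

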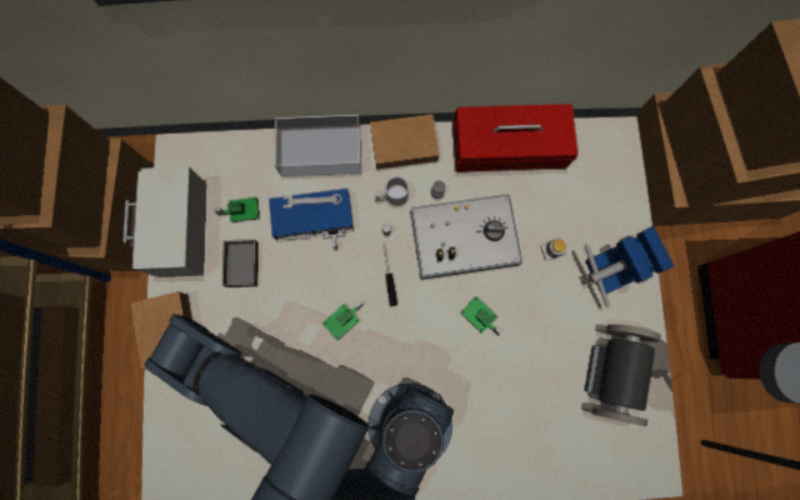

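The scene picture shows the rack at (510,235) with the lug at about (470,237), and the tester at (370,335). In the top picture the rack is at (310,213), the lug at (335,240) and the selector at (493,229). I'll enlarge both areas.

```bash
python3 - <<'E'
from h import *
im,d=load('top'); a=cv2.resize(im[140:230,210:290,::-1],None,fx=5,fy=5,interpolation=2)
b=cv2.resize(im[150:230,325:425,::-1],None,fx=5,fy=5,interpolation=2)
o=np.zeros((450,800,3),np.uint8); o[:,:400]=a; o[:400,400:]=b[:, :400] if 0 else cv2.resize(b,(400,400))[:, :] if 0 else b[:400,:400]
cv2.imwrite('pics/t1.png',o)
im,d=load('scene'); a=im[215:330,235:365,::-1]; b=im[150:225,360:445,::-1]
o=np.zeros((600,780,3),np.uint8)
cv2.imwrite('pics/s1.png',cv2.resize(im[150:330,235:475,::-1],(800,600),interpolation=2))
E
```

```text
(no output)
```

View pics/t1.png

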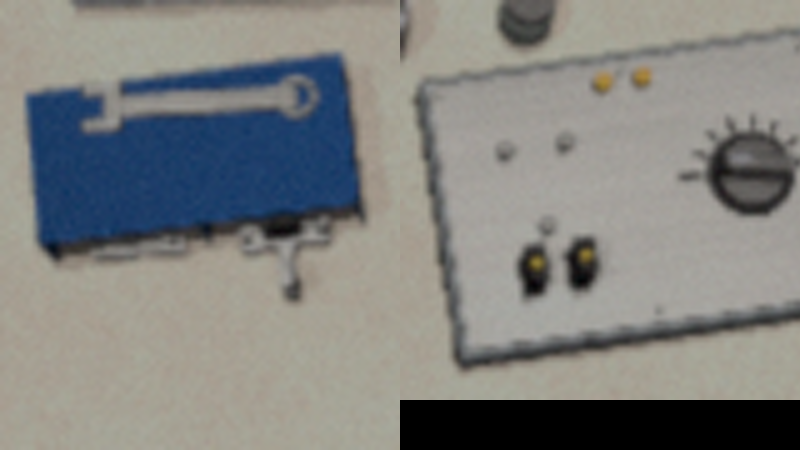

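View pics/s1.png

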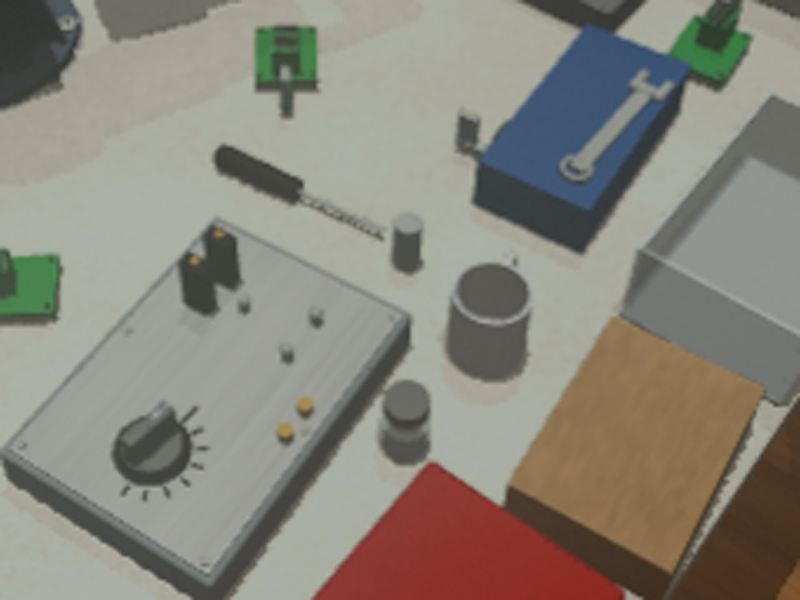

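The crops show, in `t1.png`:
- Rack roof corners at about (25,95), (342,53) and (362,213).
- Carrier in the right bay, with the lug at (291,285).
- Balls at (505,150), (566,142) and (547,225); jaw tops at (537,262) and (586,255).
- Selector at (752,172), with the off tick at (690,177).

Next I'll turn these into positions, with help from depth.

```bash
cat >> h.py <<'E'
def cloud(n,u0,u1,v0,v1):
    im,d=load(n); c=get_calibration(n); K=np.array([[c['fx'],0,c['cx']],[0,c['fy'],c['cy']],[0,0,1.]])
    v,u=np.mgrid[v0:v1,u0:u1]; u=u.ravel();v=v.ravel(); dd=d[v,u]; k=dd>0;u,v,dd=u[k],v[k],dd[k]
    p=cv2.undistortPoints(np.stack([u,v],1).astype(float)[:,None],K,np.array(c['dist_coeffs']))[:,0]
    P=(np.c_[p,np.ones(len(p))]*dd[:,None]-np.array(c['t']))@np.array(c['R']); return P,im[v,u]
def rect(P):
    r=cv2.minAreaRect(P[:,:2].astype(np.float32)*1000); return r,P[:,2].mean()
E
python3 - <<'E'
from h import *
L=lambda x,y:(210+(x+.5)/5-.5,140+(y+.5)/5-.5)
T=lambda x,y:(325+(x-400+.5)/5-.5,150+(y+.5)/5-.5)
f=lambda uv,z:(world('top',*uv,z=z)[:2]*1000).round(1)
print('rack',[f(L(*p),.066) for p in((25,95),(342,53),(362,213),(42,245))])
print('lug front/topback',f(L(291,283),.0545),'plate front',f(L(246,240),.0185),f(L(330,236),.0185))
print('tester',[f(T(*p),.05) for p in((425,85),(460,360))],[f((a/1.25-.1,b/1.25-.1),.05) for a,b in((512,195),(521,262))])
print('balls',[f(T(*p),.058) for p in((505,150),(566,142),(547,225))])
print('jaws',[f(T(*p),.112) for p in((537,262),(586,255))])
print('disc',f(T(752,175),.062),'offtick',f(T(690,177),.05))
for n,box in(('top',(370,420,160,205)),('scene',(265,305,262,305))):
    P,c=cloud(n,*box); k=(P[:,2]>.083)&(P[:,2]<.1); print(n,'bar',k.sum(),rect(P[k]))
    k=(P[:,2]>.054)&(P[:,2]<.066); print('disc',rect(P[k])[0])
P,c=cloud('top',205,290,145,195);k=(P[:,2]>.058)&(P[:,2]<.074)&(c[:,2]>c[:,0]*1.5);print('rack',rect(P[k]))
P,c=cloud('top',320,425,150,230);k=(P[:,2]>.043)&(P[:,2]<.055);print('deck',rect(P[k]))
k=(P[:,2]>.10)&(P[:,2]<.12);print('jawtops',k.sum(),rect(P[k]))
P,c=cloud('scene',368,385,180,198);k=(P[:,2]>.03)&(P[:,2]<.06);print('lug',k.sum(),rect(P[k]),P[k].mean(0))
P,c=cloud('top',262,275,186,200);k=(P[:,2]>.04)&(P[:,2]<.06);print('lug',k.sum(),rect(P[k]),P[k].mean(0))
E
```

```text
rack [array([688.8, 401.8]), array([712. , 158.9]), array([585.8, 146.4]), array([570.8, 387.9])]
lug front/topback [536.6 202. ] plate front [579.6 239.9] [580.2 175. ]
tester [array([643.7, -35.5]), array([430.7, -52. ])] [array([ 674.7, -345.4]), array([ 464.3, -355.4])]
balls [array([588.3, -93.4]), array([ 592.7, -139.8]), array([ 529.1, -121.9])]
jaws [array([ 490.8, -108.2]), array([ 494.5, -144. ])]
disc [ 560.7 -278.3] offtick [ 563.7 -233.2]
top bar 57 (((565.0923461914062, -279.46221923828125), (50.34888458251953, 15.3958740234375), 86.71489715576172), np.float64(0.09163274627003819))
disc ((573.0369262695312, -266.800048828125), (167.05572509765625, 171.68789672851562), 87.84197235107422)
scene bar 107 (((565.0708618164062, -281.1835632324219), (48.55189514160156, 14.731253623962402), 87.26434326171875), np.float64(0.09145268559949433))
disc ((571.830078125, -267.64715576171875), (102.50941467285156, 131.24583435058594), 39.914222717285156)
rack (((640.6865844726562, 275.3533630371094), (119.06398010253906, 241.91282653808594), 6.150053977966309), np.float64(0.06565422720778406))
deck (((584.7661743164062, -178.24676513671875), (280.4521789550781, 336.8680725097656), 5.956917762756348), np.float64(0.049249298656444604))
jawtops 73 (((492.2298278808594, -124.73269653320312), (27.364164352416992, 52.82542037963867), 6.2436909675598145), np.float64(0.11050700685762467))
lug 47 (((560.6683349609375, 203.8429412841797), (15.407493591308594, 47.83480453491211), 87.33684539794922), np.float64(0.04625731876650525)) [0.55029356 0.20227475 0.04625732]
lug 17 (((557.719970703125, 209.88299560546875), (45.192081451416016, 9.931818962097168), 5.908154487609863), np.float64(0.050820388519143805)) [0.54979067 0.20872044 0.05082039]
```

```bash
cat >> h.py <<'E'
from scipy.spatial.transform import Rotation as Ro
def plan(xyz,yaw_y):
    "target TCP mm, world angle (deg) of tool y, tool down -> turn (units, tool) then shift (units, in turned tool axes)"
    o=get_obs(); q=o['tool_rot']; R=Ro.from_quat([q[1],q[2],q[3],q[0]])
    a=np.radians(yaw_y); y=np.array([np.cos(a),np.sin(a),0]); z=np.array([0,0,-1.]); G=np.c_[np.cross(y,z),y,z]
    G=Ro.from_matrix(G); dr=(R.inv()*G).as_rotvec()/.08
    p=np.array(xyz)/1000-o['eef_pos']; print('turn',dr.round(2),'shift',(G.inv().apply(p)/.04).round(3),'now-axes',(R.inv().apply(p)/.04).round(3))
    return o
E
python3 - <<'E'
from h import *
P,c=cloud('scene',364,390,176,200);k=(P[:,2]>.025)&(P[:,0]<.57)&(P[:,1]<.23);print(np.c_[P[k]*1000,c[k].mean(1)].round(0).astype(int).tolist())
P,c=cloud('top',255,280,184,202);k=(P[:,2]>.025)&(P[:,0]<.575);print(np.c_[P[k]*1000,c[k].mean(1)].round(0).astype(int).tolist())
im,_=load('scene');print([world('top',u/1.25,v/1.25,z=.01)[:2].round(3) for u,v in((385,245),(392,305),(362,305),(325,325))], world('top',397/1.25,190/1.25,z=.08),world('top',387/1.25,230/1.25,z=.06))
a=cv2.resize(im[170:215,360:420,::-1],(800,600),interpolation=2);cv2.imwrite('pics/lug.png',a)
plan((547,205,120),96)
E
```

```text
[[538, 204, 56, 146], [540, 208, 54, 149], [537, 201, 53, 138], [539, 203, 53, 129], [542, 205, 53, 136], [545, 207, 53, 144], [547, 209, 53, 147], [538, 199, 50, 125], [542, 199, 53, 76], [545, 201, 53, 89], [549, 201, 56, 124], [550, 205, 54, 133], [553, 207, 53, 137], [554, 211, 51, 129], [538, 199, 45, 121], [541, 201, 46, 75], [546, 200, 50, 74], [548, 203, 48, 75], [552, 202, 52, 77], [556, 202, 55, 108], [556, 209, 49, 106], [539, 199, 41, 110], [542, 201, 42, 75], [543, 205, 40, 75], [550, 200, 48, 74], [553, 202, 47, 75], [555, 204, 47, 75], [556, 209, 44, 94], [538, 201, 34, 110], [544, 197, 41, 75], [546, 201, 39, 74], [552, 197, 46, 74], [554, 201, 44, 74], [555, 205, 42, 75], [555, 212, 37, 107], [539, 200, 31, 106], [544, 199, 35, 75], [547, 199, 36, 74], [549, 203, 35, 74], [554, 202, 38, 75], [557, 203, 40, 74], [543, 200, 29, 75], [547, 200, 31, 75], [549, 203, 30, 74], [551, 207, 28, 75], [558, 202, 37, 74], [542, 197, 25, 97], [552, 199, 30, 74], [555, 201, 30, 74], [557, 203, 30, 74]]
[[571, 223, 27, 104], [557, 212, 57, 140], [558, 209, 48, 141], [559, 206, 45, 144], [553, 212, 57, 150], [554, 209, 50, 144], [552, 204, 58, 136], [550, 209, 53, 147], [552, 206, 42, 137], [546, 213, 52, 150], [546, 209, 54, 152], [545, 205, 54, 145], [544, 213, 46, 154], [540, 208, 62, 153], [541, 205, 55, 150], [546, 203, 34, 118], [537, 209, 56, 148], [539, 205, 50, 142], [542, 204, 32, 104], [538, 211, 35, 130], [535, 206, 46, 99], [538, 203, 35, 72]]
[array([0.541, 0.051]), array([0.355, 0.037]), array([0.358, 0.128]), array([0.302, 0.241])] [0.69431117 0.00830737 0.08      ] [0.57610526 0.04314507 0.06      ]
turn [-0.01 -0.   -6.64] shift [-7.172 -8.18   2.278] now-axes [-10.328  -3.414   2.28 ]
```

View pics/lug.png

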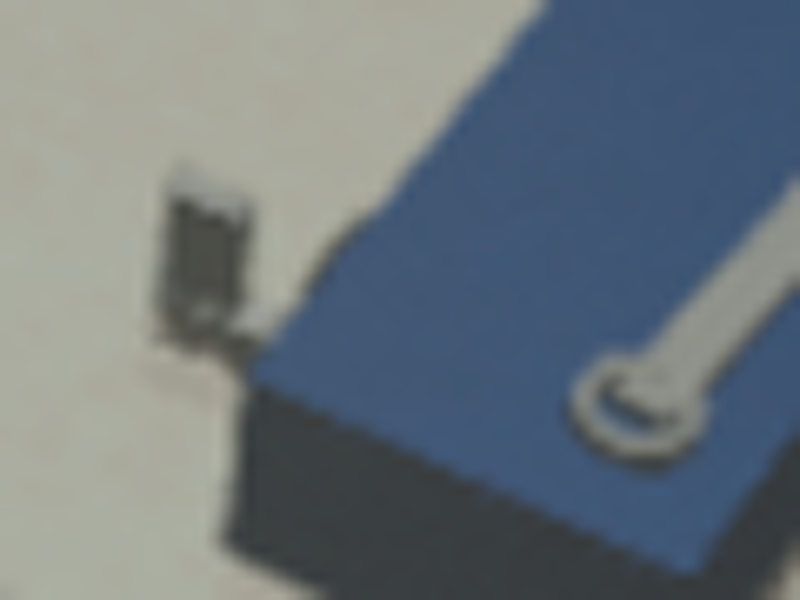

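The crop shows the lug at (205,250), standing clear of the roof edge. Its measured centre is about (548, 206) mm.

Emit:
apply_moves:
  steps:
    - [[0,0,0],[0,0,-0.95],1]
    - [[0,0,0],[0,0,-0.95],1]
    - [[0,0,0],[0,0,-0.95],1]
    - [[0,0,0],[0,0,-0.95],1]
    - [[0,0,0],[0,0,-0.95],1]
    - [[0,0,0],[0,0,-0.95],1]
    - [[0,0,0],[0,0,-0.94],1]
  newtons: 60

```text
t: 0.68
eef_pos: [0.2276, 0.5005, 0.2113]
tool_rot: [-0.0, -0.054, 0.999, -0.0]
ft_force: [-0.2, 0.4, 0.8]
opening: 0.0852
grasp_force: 0.0
```

Emit:
apply_moves:
  steps:
    - [[-0.6,-0.68,0.18],[0,0,0],1]
    - [[-0.6,-0.68,0.18],[0,0,0],1]
    - [[-0.6,-0.68,0.18],[0,0,0],1]
    - [[-0.6,-0.68,0.18],[0,0,0],1]
    - [[-0.6,-0.68,0.18],[0,0,0],1]
    - [[-0.6,-0.68,0.18],[0,0,0],1]
    - [[-0.6,-0.68,0.18],[0,0,0],1]
    - [[-0.6,-0.68,0.18],[0,0,0],1]
    - [[-0.6,-0.68,0.18],[0,0,0],1]
    - [[-0.6,-0.68,0.18],[0,0,0],1]
    - [[-0.6,-0.68,0.18],[0,0,0],1]
    - [[-0.5,-0.6,0.18],[0,0,0],1]

```text
t: 1.68
eef_pos: [0.5452, 0.207, 0.1246]
tool_rot: [-0.0, -0.052, 0.999, -0.0]
ft_force: [0.4, 0.2, -0.4]
opening: 0.0854
grasp_force: 0.0
```

```bash
python3 -c "
from h import *
plan((547.5,206,40),96)"
```

```text
turn [-0.   -0.   -0.01] shift [-0.055 -0.03   2.115] now-axes [-0.055 -0.03   2.115]
```

Emit:
apply_moves:
  steps:
    - [[-0.05,-0.03,0.35],[0,0,0],1]
    - [[0,0,0.35],[0,0,0],1]
    - [[0,0,0.35],[0,0,0],1]
    - [[0,0,0.35],[0,0,0],1]
    - [[0,0,0.35],[0,0,0],1]
    - [[0,0,0.35],[0,0,0],1]
    - [[0,0,0],[0,0,0],0.3]
    - [[0,0,0],[0,0,0],0.3]
    - [[0,0,0],[0,0,0],0.3]

```text
t: 2.43
eef_pos: [0.5462, 0.2079, 0.0418]
tool_rot: [0.0, -0.052, 0.999, 0.0]
ft_force: [0.3, -0.1, 0.1]
opening: 0.0519
grasp_force: 0.0
```

```bash
python3 -c "
from h import *
plan((547.5,206,40),96)
im,d=save('scene');im=im[...,::-1];a=cv2.resize(im[160:215,350:420],None,fx=7,fy=7,interpolation=2)
im,d=save('top');im=im[...,::-1];b=cv2.resize(im[160:215,250:290],None,fx=7,fy=7,interpolation=2)
cv2.imwrite('pics/g1.png',np.hstack([a,b]))"
```

```text
turn [ 0.    0.01 -0.  ] shift [-0.027 -0.051  0.046] now-axes [-0.027 -0.051  0.046]
```

View pics/g1.png

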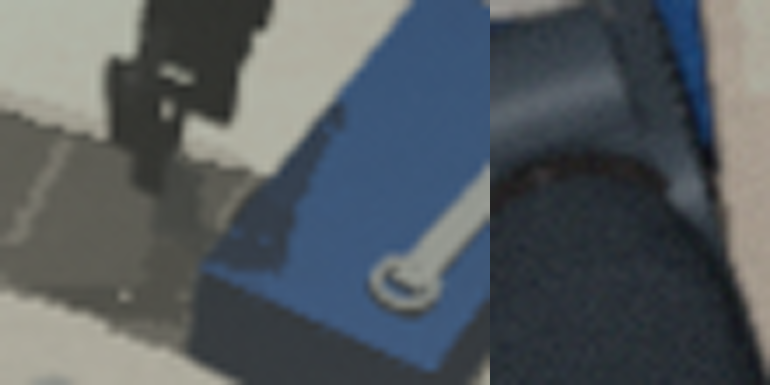

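The picture shows the fingers straddling the lug at about (145,110), with the lug itself hidden. I'll close in stages and watch the side force.

Emit:
apply_moves:
  steps:
    - [[-0.03,-0.03,0.04],[0,0,0],0.2]
    - [[0,0,0],[0,0,0],0.2]
    - [[0,0,0],[0,0,0],0.2]
    - [[0,0,0],[0,0,0],0.2]
    - [[0,0,0],[0,0,0],0]
    - [[0,0,0],[0,0,0],0]
    - [[0,0,0],[0,0,0],0]
    - [[0,0,0],[0,0,0],0]
  newtons: 25

```text
t: 3.2
eef_pos: [0.5472, 0.2068, 0.0396]
tool_rot: [0.0, -0.052, 0.999, -0.0]
ft_force: [0.3, 0.3, -0.2]
opening: -0.0002
grasp_force: 0.0
```

```bash
python3 -c "
from h import *
print(get_obs())
im,d=save('scene');im=im[...,::-1].copy()
print(proj('scene',[[.5475,.206,.0545],[.5472,.2068,.0396]]))
a=cv2.resize(im[140:215,330:430],None,fx=8,fy=8,interpolation=2);cv2.imwrite('pics/g2.png',a)"
```

```text
{'t': 3.2, 'joint_pos': array([ 2.81708752e-01,  6.34887249e-01,  1.68127160e+00, -3.03677204e-05,
        8.25423749e-01, -1.39352035e+00]), 'joint_vel': array([-0.00129909, -0.00022773,  0.00107221,  0.00079751,  0.00124301,
        0.00078264]), 'joint_torque': array([-2.73100304e-03, -5.95536304e+01, -2.25371701e+01, -2.11280685e-04,
        1.01166559e-03,  2.10627582e-05]), 'eef_pos': array([0.5472128 , 0.20676782, 0.03960325]), 'tool_rot': array([ 7.43371266e-06, -5.22029477e-02,  9.98636496e-01, -9.72152146e-06]), 'ft_force': array([ 0.250037  ,  0.33630189, -0.21952463]), 'ft_torque': array([-0.02094423,  0.05656023,  0.0101997 ]), 'grasp_force': 0.0, 'opening': -0.00016851264739356183}
[[375.5562619  184.21264614]
 [375.29243832 187.14508028]]
```

View pics/g2.png

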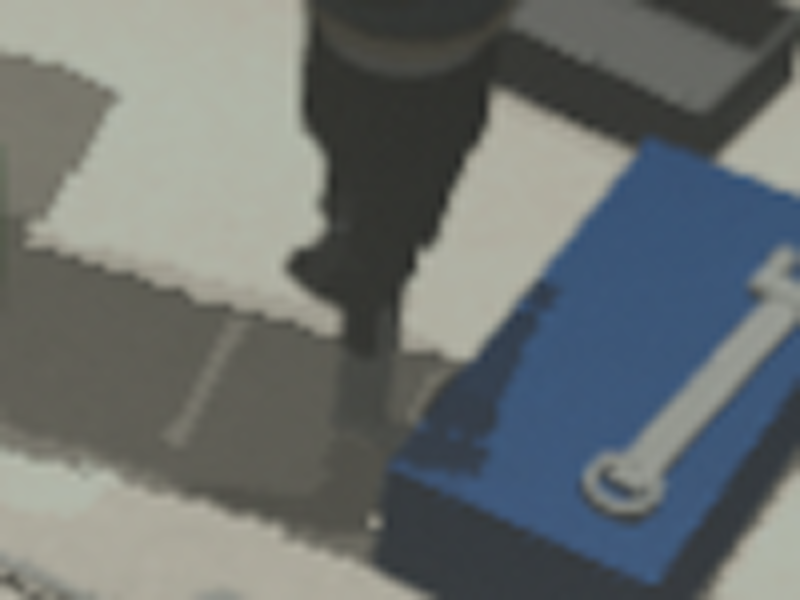

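```bash
python3 -c "
from h import *
for v in range(174,198,2):
    P,c=cloud('scene',368,385,v,v+1); print(v,np.c_[P*1000,c.mean(1)].round(0).astype(int)[::2].tolist())
"
```

```text
174 [[552, 146, 149, 57], [559, 146, 153, 55], [565, 148, 154, 51], [565, 160, 145, 52], [551, 196, 111, 51], [562, 190, 122, 52], [560, 207, 108, 58], [508, 312, 2, 158], [514, 317, 2, 172]]
176 [[547, 154, 131, 114], [561, 144, 147, 53], [565, 149, 145, 51], [564, 164, 133, 51], [555, 190, 109, 52], [562, 192, 112, 51], [506, 303, -2, 111], [515, 302, 3, 171], [519, 309, 0, 171]]
178 [[480, 263, 1, 154], [485, 269, 0, 144], [559, 160, 124, 85], [562, 167, 122, 51], [562, 180, 111, 51], [558, 200, 95, 60], [513, 291, 0, 134], [521, 292, 4, 171], [525, 300, 1, 172]]
180 [[486, 255, 1, 140], [490, 262, -2, 154], [538, 196, 76, 116], [550, 189, 89, 52], [555, 193, 88, 52], [558, 201, 84, 67], [520, 281, 2, 145], [526, 286, 1, 172], [530, 293, -2, 171]]
182 [[489, 250, -3, 90], [497, 251, 1, 90], [543, 189, 75, 73], [549, 191, 77, 52], [554, 196, 76, 51], [559, 201, 76, 66], [526, 272, 2, 136], [531, 277, 1, 154], [538, 281, 2, 167]]
184 [[496, 240, -2, 90], [504, 240, 3, 90], [538, 199, 55, 83], [548, 195, 64, 63], [554, 197, 67, 59], [558, 204, 63, 71], [531, 265, 1, 89], [536, 271, -
[... 381 characters left out ...]
, 0, 87]]
190 [[515, 213, 1, 91], [519, 221, -3, 90], [539, 200, 26, 75], [545, 203, 27, 71], [556, 205, 32, 69], [545, 238, 0, 87], [550, 244, -2, 94], [584, 195, 58, 77]]
192 [[519, 208, -3, 90], [526, 209, 1, 90], [543, 196, 21, 76], [547, 202, 20, 72], [557, 205, 24, 69], [550, 231, -2, 84], [557, 233, 1, 98], [595, 178, 69, 67]]
194 [[527, 197, 1, 91], [530, 205, -3, 90], [536, 208, -2, 82], [548, 202, 10, 81], [558, 198, 20, 75], [563, 203, 19, 75], [567, 209, 17, 76], [596, 171, 66, 64], [601, 174, 67, 64]]
196 [[534, 186, 5, 91], [541, 188, 6, 88], [543, 197, 1, 79], [547, 205, -3, 78], [554, 206, 1, 79], [566, 199, 15, 74], [596, 159, 66, 65], [601, 164, 65, 64], [605, 169, 64, 65]]
```

```bash
python3 -c "
from h import *
print(proj('scene',[[.546,.180,.028],[.546,.180,.040],[.546,.18,.06],[.547,.2,.0256],[.547,.2,.055]]))
im,d=load('top');b=cv2.resize(im[130:260,200:330,::-1],(600,600),interpolation=2);cv2.imwrite('pics/g3.png',b)"
```

```text
[[370.29654362 193.72442524]
 [370.52542263 191.26604723]
 [370.91379108 187.09653626]
 [373.82320764 191.08364268]
 [374.44130093 185.01348184]]
```

Emit:
apply_moves:
  steps:
    - [[0,0,0],[0,0,0],0]
    - [[0,0,0],[0,0,0],0]
    - [[0,0,0],[0,0,0],0]

```text
t: 3.5
eef_pos: [0.5472, 0.2068, 0.0396]
tool_rot: [-0.0, -0.052, 0.999, -0.0]
ft_force: [-0.4, 0.3, 0.1]
opening: 0.0001
grasp_force: 0.0
```

In the depth data, the dark finger ends at z≈57 mm, right above the lug. Given the reported TCP height of 39.6 mm, the tips should be at 26 mm. I'll reopen and measure the tip height.

Emit:
apply_moves:
  steps:
    - [[0,0,0],[0,0,0],0.4]
    - [[0,0,0],[0,0,0],0.4]
    - [[0,0,0],[0,0,0],0.4]
    - [[0,0,0],[0,0,0],0.4]
    - [[0,0,0.25],[0,0,0],0.4]
    - [[0,0,0],[0,0,0],0.4]

```text
t: 4.0
eef_pos: [0.5464, 0.2065, 0.0279]
tool_rot: [-0.001, -0.052, 0.999, -0.0]
ft_force: [0.0, -0.4, -0.2]
opening: 0.0339
grasp_force: 0.0
```

```bash
python3 -c "
from h import *
o=get_obs();print(o['eef_pos'],o['opening'],o['ft_force'])
im,d=save('scene')
for v in range(176,200,2):
    P,c=cloud('scene',362,388,v,v+1); k=(P[:,2]>.008)&(P[:,0]<.575); print(v,np.c_[P[k]*1000,c[k].mean(1)].round(0).astype(int)[::2].tolist())
"
```

```text
[0.54640164 0.20651269 0.02793772] 0.03389887201581457 [ 0.0446958  -0.4476617  -0.21593098]
176 [[541, 140, 137, 135], [548, 140, 142, 54], [554, 143, 143, 59], [562, 142, 148, 54], [564, 151, 143, 52], [553, 182, 114, 68], [560, 181, 118, 51], [567, 183, 122, 51], [552, 222, 83, 50]]
178 [[544, 143, 129, 113], [551, 144, 132, 54], [559, 142, 139, 53], [566, 143, 142, 51], [559, 179, 110, 76], [540, 224, 66, 51], [548, 223, 72, 50], [555, 225, 74, 60]]
180 [[539, 151, 111, 76], [549, 147, 119, 53], [556, 148, 123, 52], [564, 146, 130, 51], [561, 163, 115, 51], [561, 176, 105, 52], [542, 222, 59, 51], [549, 223, 63, 51], [556, 226, 64, 77]]
182 [[543, 151, 104, 74], [551, 157, 105, 52], [562, 151, 115, 53], [563, 162, 108, 51], [561, 178, 95, 52], [544, 221, 51, 61], [551, 221, 56, 52]]
184 [[556, 157, 99, 58], [563, 158, 102, 53], [556, 182, 79, 57], [547, 209, 53, 70]]
186 [[537, 182, 58, 75], [548, 176, 70, 53], [556, 176, 75, 53], [560, 182, 72, 67], [557, 201, 55, 69]]
188 [[542, 174, 58, 82], [549, 177, 60, 56], [555, 178, 63, 53], [560, 183, 62, 68], [556, 204, 43, 70]]
190 [[550, 183, 46, 73], [559, 180, 55, 70], [552, 205, 31, 70]]
192 [[535, 201, 13, 82], [543, 202, 17, 73], [551, 201, 23, 72], [556, 206, 22, 70]]
194 [[548, 201, 11, 79], [556, 202, 15, 75], [563, 203, 19, 74], [567, 209, 17, 75]]
196 [[566, 199, 14, 73]]
198 []
```

The tips measure at about z 47 mm, so they sit about 29 mm higher than the reported pose implies. I'll go lower with care and watch the force.

Emit:
apply_moves:
  steps:
    - [[-0.02,0,0.1],[0,0,0],0.4]
    - [[0,0,0.1],[0,0,0],0.4]
    - [[0,0,0.1],[0,0,0],0.4]
    - [[0,0,0.08],[0,0,0],0.4]
    - [[0,0,0],[0,0,0],0.4]

```text
t: 4.47
eef_pos: [0.5476, 0.2067, 0.0136]
tool_rot: [-0.001, -0.052, 0.999, -0.0]
ft_force: [-0.3, -0.1, 0.4]
opening: 0.034
grasp_force: 0.0
```

Emit:
apply_moves:
  steps:
    - [[0,0,0],[0,0,0],0]
    - [[0,0,0],[0,0,0],0]
    - [[0,0,0],[0,0,0],0]
    - [[0,0,0],[0,0,0],0]
  newtons: 25

```text
t: 4.8
eef_pos: [0.5481, 0.2069, 0.0146]
tool_rot: [0.0, -0.052, 0.999, 0.0]
ft_force: [0.0, 0.6, -0.2]
opening: 0.0093
grasp_force: 30.4
```

The lug is gripped, with 9.3 mm opening. I'll pull straight out along tool +x.

Emit:
apply_moves:
  steps:
    - [[0,0,0],[0,0,0],0]
    - [[0.02,0,-0.02],[0,0,0],0]
    - [[0.2,0,0],[0,0,0],0]
    - [[0.3,0,0],[0,0,0],0]
  newtons: 60

```text
t: 5.13
eef_pos: [0.527, 0.2045, 0.0149]
tool_rot: [0.0, -0.052, 0.999, -0.0]
ft_force: [0.1, -0.3, -2.7]
opening: 0.0081
grasp_force: 62.7
```

Emit:
apply_moves:
  steps:
    - [[0.3,0,0],[0,0,0],0]
    - [[0.3,0,0],[0,0,0],0]
    - [[0.3,0,0],[0,0,0],0]
    - [[0.3,0,0],[0,0,0],0]
    - [[0.3,0,0],[0,0,0],0]
    - [[0.3,0,0],[0,0,0],0]
    - [[0.3,0,0],[0,0,0],0]
    - [[0.3,0,0],[0,0,0],0]
    - [[0.2,0,0],[0,0,0],0]
    - [[0,0,0],[0,0,0],0]

```text
t: 5.97
eef_pos: [0.4217, 0.1935, 0.015]
tool_rot: [-0.001, -0.052, 0.999, -0.0]
ft_force: [-1.4, -1.1, -2.1]
opening: 0.0087
grasp_force: 62.9
```

```bash
python3 -c "
from h import *
o=get_obs();print(o)
im,d=save('scene');save('top')
g,_=proj('scene',[[.43,.194,.03],[.487,.2,.05]]).round();print(g,_)
cv2.imwrite('pics/p1.png',cv2.resize(im[130:220,300:420,::-1],(800,600),interpolation=2))"
```

```text
{'t': 5.9667, 'joint_pos': array([ 3.29693163e-01,  5.22861362e-01,  2.00472832e+00,  6.91752442e-05,
        6.16361556e-01, -1.34592554e+00]), 'joint_vel': array([-7.64392704e-03,  1.46750878e-02, -4.90594177e-02, -2.33564024e-05,
        2.04594621e-02, -7.71529068e-03]), 'joint_torque': array([ -0.12511207, -49.83567595, -18.01582575,  -0.07332863,
        -0.84949594,   0.06229451]), 'eef_pos': array([0.42171603, 0.19346266, 0.01501039]), 'tool_rot': array([-1.13971201e-03, -5.23589527e-02,  9.98627633e-01, -3.03624324e-04]), 'ft_force': array([-1.38369263, -1.06845128, -2.06522499]), 'ft_torque': array([-0.06108488,  0.33581719,  0.02887183]), 'grasp_force': 62.91041851043701, 'opening': 0.00871668831978426}
[346. 177.] [360. 179.]
```

View pics/p1.png

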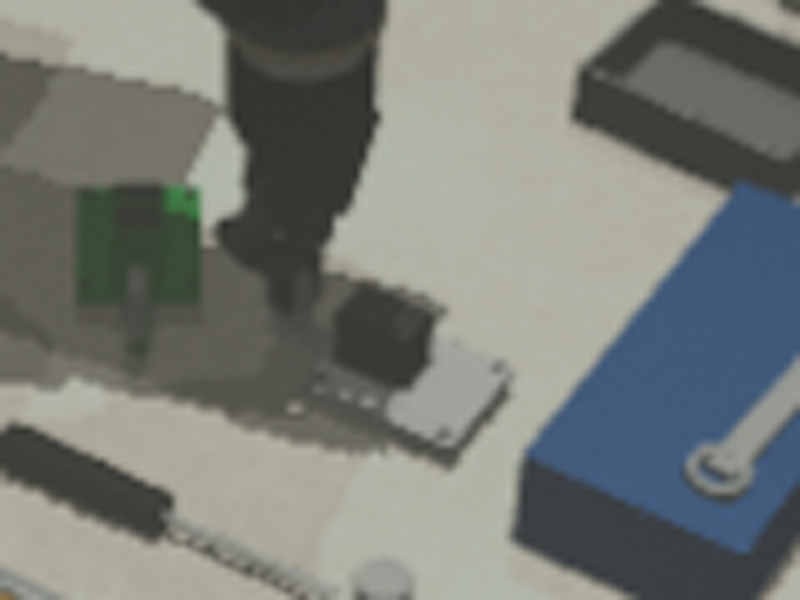

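The plate is out and clear of the rack, with the regulator at (385,335) and a gap to the rack at (520,450). I'll lower it slightly, release and rise.

Emit:
apply_moves:
  steps:
    - [[0,0,0.02],[0,0,0],0]
    - [[0,0,0.01],[0,0,0],0]
    - [[0,0,0],[0,0,0],0.15]
    - [[0,0,0],[0,0,0],0.3]
    - [[0,0,0],[0,0,0],0.4]
    - [[0,0,0],[0,0,0],0.4]
    - [[0,0,-0.3],[0,0,0],0.4]
    - [[0,0,-0.7],[0,0,0],0.4]
    - [[0,0,-0.7],[0,0,0],1]
    - [[0,0,-0.5],[0,0,0],1]
    - [[0,0,0],[0,0,0],1]

```text
t: 6.98
eef_pos: [0.426, 0.1946, 0.1055]
tool_rot: [0.003, -0.052, 0.999, 0.001]
ft_force: [1.0, -0.1, 0.6]
opening: 0.0693
grasp_force: 0.0
```

```bash
python3 -c "
from h import *
o=get_obs();print(o['eef_pos'],o['ft_force'])
im,d=save('scene')
P,c=cloud('scene',340,380,165,205)
k=(P[:,2]>.046)&(P[:,2]<.066)&(P[:,0]<.56)&(c.mean(1)<95)&(P[:,1]<.24);print(k.sum(),rect(P[k]),np.c_[P[k]*1000,c[k].mean(1)].round().astype(int).tolist())
k=(P[:,2]>.012)&(P[:,2]<.027)&(P[:,0]<.57);print(k.sum(),rect(P[k]))
k2=k&(c.mean(1)>120);print(k2.sum(),rect(P[k2]))
"
```

```text
[0.42598791 0.194554   0.10553302] [ 1.00352142 -0.11926162  0.63007403]
119 (((456.51812744140625, 194.95626831054688), (89.5146713256836, 33.26280212402344), 0.9379876255989075), np.float64(0.053114537968590066)) [[416, 189, 58, 86], [417, 194, 55, 92], [412, 189, 51, 85], [417, 188, 54, 81], [418, 192, 52, 82], [422, 193, 54, 83], [426, 194, 55, 85], [413, 187, 48, 81], [420, 184, 54, 75], [423, 186, 55, 76], [426, 187, 55, 80], [428, 191, 53, 81], [432, 191, 56, 76], [433, 196, 52, 80], [416, 184, 47, 81], [418, 186, 47, 75], [428, 185, 53, 75], [430, 188, 52, 75], [432, 192, 50, 73], [457, 205, 55, 83], [459, 208, 54, 64], [428, 186, 48, 75], [433, 184, 52, 75], [433, 191, 47, 73], [458, 198, 56, 85], [461, 200, 56, 65], [461, 206, 52, 61], [466, 204, 57, 63], [467, 209, 54, 61], [469, 212, 53, 66], [457, 193, 54, 91], [462, 193, 57, 71], [462, 199, 53, 62], [467, 197, 57, 62], [468, 202, 55, 62], [472, 203, 56, 62], [475, 203, 57, 62], [475, 210, 53, 61], [480, 209, 56, 68], [461, 188, 55, 68], [461, 194, 51, 61], [467, 192, 56, 62], [469, 195, 55, 62], [470, 199, 53, 63], [475
[... 1077 characters left out ...]
498, 190, 57, 66], [500, 194, 55, 64], [500, 199, 52, 59], [480, 180, 49, 58], [485, 179, 52, 57], [486, 184, 49, 58], [489, 185, 51, 58], [493, 186, 52, 59], [496, 187, 53, 59], [500, 186, 56, 59], [501, 193, 52, 59], [501, 198, 48, 58], [490, 184, 48, 58], [492, 187, 46, 58], [499, 184, 53, 58], [501, 186, 53, 58], [500, 194, 46, 57], [492, 181, 46, 58], [498, 184, 47, 58], [501, 186, 48, 58], [498, 179, 46, 58]]
320 (((477.74249267578125, 196.8311004638672), (127.22483825683594, 73.78392791748047), 5.499112129211426), np.float64(0.018358382853534732))
162 (((507.1177062988281, 202.2579345703125), (69.0100326538086, 68.18907928466797), 1.4425230026245117), np.float64(0.018176838747730763))
```

```bash
python3 -c "
from h import *
plan((480,196.5,8),95.7)"
```

```text
turn [0.01 0.05 0.06] shift [-1.37  -0.08   2.392] now-axes [-1.36  -0.089  2.397]
```

Emit:
apply_moves:
  steps:
    - [[-0.45,-0.03,0],[0,0,0.06],1]
    - [[-0.45,-0.03,0],[0,0,0],1]
    - [[-0.47,-0.03,0],[0,0,0],1]
    - [[0,0,0.4],[0,0,0],1]
    - [[0,0,0.4],[0,0,0],1]
    - [[0,0,0.4],[0,0,0],0.8]
    - [[0,0,0.4],[0,0,0],0.6]
    - [[0,0,0.3],[0,0,0],0.6]
    - [[0,0,0.2],[0,0,0],0.6]
    - [[0,0,0.1],[0,0,0],0.6]
    - [[0,0,0],[0,0,0],0.6]

```text
t: 7.95
eef_pos: [0.4782, 0.1956, 0.0129]
tool_rot: [-0.001, -0.05, 0.999, -0.0]
ft_force: [-0.1, -0.3, -0.3]
opening: 0.0514
grasp_force: 0.0
```

```bash
python3 -c "
from h import *
o=plan((480,196.5,8),95.7);print(o['ft_force'],o['opening'])
im,d=save('scene')
for v in range(172,200,2):
    P,c=cloud('scene',345,385,v,v+1); k=(P[:,2]>.012)&(P[:,0]<.53)&(c.mean(1)<75); print(v,np.c_[P[k]*1000,c[k].mean(1)].round(0).astype(int)[::2].tolist())
"
```

```text
turn [-0.   -0.02  0.  ] shift [-0.047  0.018  0.124] now-axes [-0.047  0.018  0.124]
[-0.05515598 -0.34845969 -0.26083422] 0.051376622194999645
172 [[475, 128, 126, 61], [483, 127, 132, 57], [490, 128, 134, 58], [497, 130, 137, 55], [496, 143, 127, 55], [490, 163, 109, 54], [494, 168, 108, 53], [498, 174, 106, 53], [479, 216, 64, 52], [483, 222, 63, 52]]
174 [[474, 129, 116, 61], [483, 127, 123, 56], [488, 132, 121, 55], [497, 131, 127, 53], [455, 202, 52, 55], [489, 165, 98, 54], [496, 166, 102, 54], [471, 216, 50, 54], [480, 214, 57, 54], [484, 221, 54, 53]]
176 [[472, 132, 104, 66], [483, 128, 113, 54], [487, 133, 111, 55], [497, 131, 119, 54], [496, 144, 108, 53], [491, 163, 91, 53], [476, 196, 59, 55], [481, 201, 58, 55], [484, 210, 53, 54], [484, 222, 44, 54]]
178 [[433, 185, 31, 68], [477, 136, 95, 55], [482, 141, 94, 54], [496, 133, 108, 54], [494, 147, 96, 54], [493, 160, 86, 55], [482, 188, 59, 54], [484, 197, 53, 53], [491, 200, 55, 54], [497, 203, 57, 55]]
180 [[431, 188, 19, 75], [477, 137, 85, 70], [484, 139, 86, 58], [495, 135, 97, 55], [495, 147, 87, 54], [494, 160, 77, 60], [484, 186, 52, 54], [489, 191, 51, 54], [497, 192, 55, 55], [499, 201, 49, 52]]
182 [[448, 189, 18, 75], [482, 154, 65, 55], [489, 155, 69, 55], [493, 161, 67, 69], [486, 183, 45, 54], [492, 187, 47, 55], [502, 185, 53, 53], [498, 203, 38, 53]]
184 [[480, 152, 56, 63], [484, 157, 55, 56], [490, 160, 56, 64], [481, 185, 31, 61], [491, 183, 39, 53], [498, 185, 42, 54], [499, 197, 33, 53], [497, 212, 20, 60]]
186 [[482, 155, 46, 66], [487, 159, 45, 60], [491, 166, 43, 71], [487, 184, 26, 54], [493, 187, 27, 54], [500, 190, 29, 53], [500, 202, 20, 68]]
188 [[463, 164, 17, 73], [492, 183, 20, 71], [499, 185, 23, 60]]
190 []
192 []
194 []
196 []
198 []
```

Emit:
apply_moves:
  steps:
    - [[-0.04,0.02,0.1],[0,0,0],0.6]
    - [[0,0,0.1],[0,0,0],0.6]
    - [[0,0,0],[0,0,0],0.3]
    - [[0,0,0],[0,0,0],0.2]
    - [[0,0,0],[0,0,0],0.1]
    - [[0,0,0],[0,0,0],0.1]
    - [[0,0,0],[0,0,0],0.1]
  newtons: 25

```text
t: 8.58
eef_pos: [0.4805, 0.1969, 0.0063]
tool_rot: [0.0, -0.05, 0.999, 0.0]
ft_force: [0.8, 2.9, 0.8]
opening: 0.0298
grasp_force: 28.4
```

Emit:
apply_moves:
  steps:
    - [[0,0,0],[0,0,0],0.1]
    - [[0,0,0],[0,0,0],0.1]
    - [[0,0,0],[0,0,0],0.1]
  newtons: 50

```text
t: 8.83
eef_pos: [0.4805, 0.1969, 0.0062]
tool_rot: [0.0, -0.05, 0.999, 0.0]
ft_force: [0.6, 3.8, 4.0]
opening: 0.0294
grasp_force: 52.5
```

Gripped, with 29.8 mm opening on the 30 mm block. Now I'll lift.

Emit:
apply_moves:
  steps:
    - [[0,0,-0.1],[0,0,0],0.1]
    - [[0,0,-0.25],[0,0,0],0.1]
    - [[0,0,-0.4],[0,0,0],0.1]
    - [[0,0,-0.6],[0,0,0],0.1]
    - [[0,0,-0.6],[0,0,0],0.1]
    - [[0,0,-0.6],[0,0,0],0.1]
    - [[0,0,-0.5],[0,0,0],0.1]
    - [[0,0,-0.3],[0,0,0],0.1]
    - [[0,0,-0.1],[0,0,0],0.1]
    - [[0,0,0],[0,0,0],0.1]
    - [[0,0,0],[0,0,0],0.1]

```text
t: 9.75
eef_pos: [0.4797, 0.1964, 0.1434]
tool_rot: [-0.001, -0.05, 0.999, -0.0]
ft_force: [-0.2, -0.2, -4.7]
opening: 0.0295
grasp_force: 51.5
```

```bash
python3 -c "
from h import *
o=plan((548,-120.3,150),95.8);print(o['ft_force'],o['ft_torque'],o['opening'],o['eef_pos'])
im,d=save('scene');t=o['eef_pos'];u,v=proj('scene',[t+[0,0,.01]])[0].astype(int);print(u,v)
P,c=cloud('scene',u-30,u+40,v-25,v+35)
zo=t[2]-.0062
k=(P[:,2]>zo+.010)&(P[:,2]<zo+.024)&(abs(P[:,0]-t[0])<.1)&(abs(P[:,1]-t[1])<.08);print(k.sum(),rect(P[k]))
k=k&(P[:,0]>t[0]+.03);print(k.sum(),P[k].mean(0),np.linalg.lstsq(np.c_[P[k]-P[k].mean(0)][:,:2],P[k][:,2]-P[k][:,2].mean(),rcond=None)[0], zo+.0185)
k=(P[:,2]>zo+.045)&(P[:,2]<zo+.06)&(P[:,0]<t[0]-.042)&(P[:,0]>t[0]-.075)&(abs(P[:,1]-t[1])<.02);print('lug',k.sum(),rect(P[k]),P[k].max(0))
"
```

```text
turn [-0.   -0.02 -0.02] shift [-0.899 -8.051 -0.166] now-axes [-0.912 -8.049 -0.164]
[-0.24757578 -0.24463912 -4.74331744] [0.03407257 0.02739951 0.05361174] 0.02946590710149126 [0.4796808  0.1964493  0.14336388]
359 155
345 (((475.87799072265625, 192.4434356689453), (131.32510375976562, 76.34519958496094), 8.162918090820312), np.float64(0.15455522884199163))
153 [0.52643199 0.19276873 0.15454163] [-0.02036819  0.01135891] 0.15566387903733864
lug 23 (((422.15216064453125, 186.0841522216797), (12.340446472167969, 24.35953712463379), 89.97396850585938), np.float64(0.1885398343127116)) [0.43433101 0.19225925 0.19315517]
```

Emit:
apply_moves:
  steps:
    - [[-0.08,-0.4,-0.05],[0,0,0],0.1]
    - [[-0.08,-0.7,-0.05],[0,0,0],0.1]
    - [[-0.08,-0.9,-0.05],[0,0,0],0.1]
    - [[-0.08,-0.9,0],[0,0,0],0.1]
    - [[-0.08,-0.9,0],[0,0,0],0.1]
    - [[-0.08,-0.9,0],[0,0,0],0.1]
    - [[-0.08,-0.9,0],[0,0,0],0.1]
    - [[-0.08,-0.9,0],[0,0,0],0.1]
    - [[-0.08,-0.8,0],[0,0,0],0.1]
    - [[-0.08,-0.5,0],[0,0,0],0.1]
    - [[-0.1,-0.25,0],[0,0,0],0.1]
    - [[0,0,0],[0,0,0],0.1]

```text
t: 10.8
eef_pos: [0.5483, -0.1217, 0.1489]
tool_rot: [-0.001, -0.049, 0.999, 0.0]
ft_force: [-0.9, 1.1, -3.9]
opening: 0.0289
grasp_force: 51.5
```

Emit:
apply_moves:
  steps:
    - [[0,0,0],[0,0,0],0.1]
    - [[0,0,0],[0,0,0],0.1]
    - [[0,0,0],[0,0,0],0.1]

```text
t: 11.05
eef_pos: [0.5478, -0.1189, 0.1498]
tool_rot: [-0.0, -0.05, 0.999, 0.0]
ft_force: [0.1, -0.1, -4.6]
opening: 0.0294
grasp_force: 51.5
```

```bash
python3 -c "
from h import *
o=plan((548,-120.3,120),95.8);print(o['ft_force'],o['ft_torque'],o['opening'],o['eef_pos'])
im,d=save('scene');t=o['eef_pos'];u,v=proj('scene',[t+[0,0,.01]])[0].astype(int);print(u,v)
P,c=cloud('scene',u-45,u+50,v-35,v+45)
zo=t[2]-.0062
k=(P[:,2]>zo+.010)&(P[:,2]<zo+.024)&(abs(P[:,0]-t[0])<.1)&(abs(P[:,1]-t[1])<.08);print('plate',k.sum(),rect(P[k]))
k=(P[:,2]>zo+.045)&(P[:,2]<zo+.06)&(P[:,0]<t[0]-.042)&(P[:,0]>t[0]-.075)&(abs(P[:,1]-t[1])<.02);print('lug',k.sum(),rect(P[k]))
k=(P[:,2]>.1)&(P[:,2]<.118)&(P[:,0]<t[0]-.03);print('jaw',k.sum(),rect(P[k]))
cv2.imwrite('pics/n1.png',cv2.resize(im[v-40:v+50,u-60:u+60,::-1],(800,600),interpolation=2));print(u-60,v-40)
"
```

```text
turn [ 0.01 -0.01 -0.  ] shift [-0.001 -0.036  0.744] now-axes [-0.001 -0.037  0.744]
[ 0.10881056 -0.06511781 -4.61190694] [-0.00619222  0.03901032 -0.05988189] 0.029355257307490744 [ 0.54781902 -0.11886274  0.14975457]
312 221
plate 494 (((543.613037109375, -120.5933837890625), (129.62918090820312, 73.931884765625), 4.608829021453857), np.float64(0.16133336506490648))
lug 23 (((488.469970703125, -127.21338653564453), (17.73463249206543, 11.49769401550293), 8.197935104370117), np.float64(0.19676371452966696))
jaw 84 (((493.66534423828125, -128.87017822265625), (29.206466674804688, 51.58730697631836), 5.032303333282471), np.float64(0.10987826440352311))
252 181
```

View pics/n1.png

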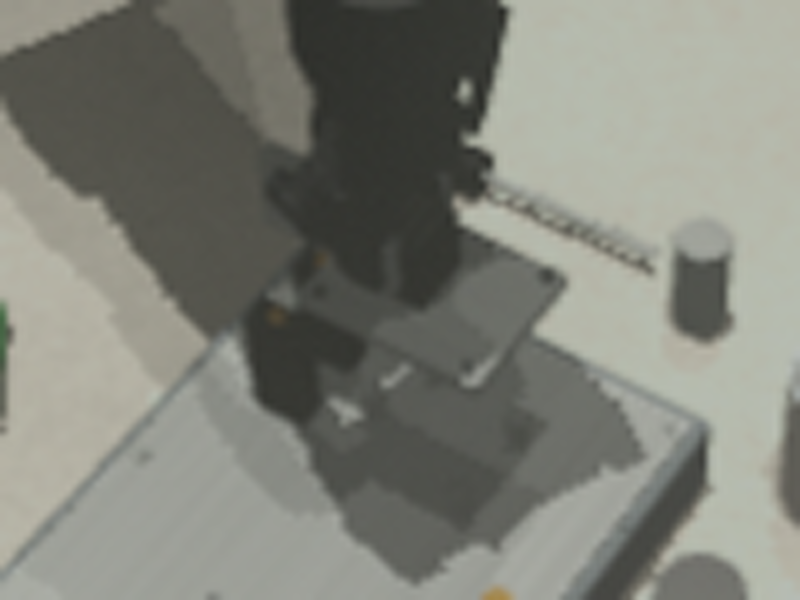

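The picture shows the plate level above the tester, with the lug just over the jaws at about (290,300). Comparing scene-camera points, the plate needs about 1.5 mm more in +x and 2 mm in −y.

Emit:
apply_moves:
  steps:
    - [[-0.04,-0.05,0.1],[0,0,0],0.1]
    - [[0,0,0.2],[0,0,0],0.1]
    - [[0,0,0.3],[0,0,0],0.1]
    - [[0,0,0.3],[0,0,0],0.1]
    - [[0,0,0.2],[0,0,0],0.1]
    - [[0,0,0.1],[0,0,0],0.1]
    - [[0,0,0],[0,0,0],0.1]
    - [[0,0,0],[0,0,0],0.1]

```text
t: 11.77
eef_pos: [0.5499, -0.1219, 0.1018]
tool_rot: [-0.0, -0.05, 0.999, 0.0]
ft_force: [0.4, -0.2, -4.8]
opening: 0.029
grasp_force: 51.4
```

```bash
python3 -c "
from h import *
o=plan((549.3,-121,68.2),95.8);print(o['ft_force'],o['ft_torque'],o['eef_pos'])
im,d=save('scene');t=o['eef_pos'];u,v=proj('scene',[t+[0,0,.01]])[0].astype(int)
P,c=cloud('scene',u-45,u+50,v-35,v+45)
zo=t[2]-.0062
k=(P[:,2]>zo+.012)&(P[:,2]<zo+.024)&(abs(P[:,0]-t[0])<.1)&(abs(P[:,1]-t[1])<.06);print('plate',k.sum(),rect(P[k]))
k=(P[:,2]>zo+.045)&(P[:,2]<zo+.06)&(P[:,0]<t[0]-.042)&(P[:,0]>t[0]-.075)&(abs(P[:,1]-t[1])<.02);print('lug',k.sum(),rect(P[k]))
k=(P[:,2]>.1)&(P[:,2]<.118)&(P[:,0]<t[0]-.03);print('jaw',k.sum(),rect(P[k]))
"
```

```text
turn [ 0.   -0.   -0.02] shift [0.014 0.025 0.841] now-axes [0.014 0.025 0.841]
[ 0.44401754 -0.15070751 -4.76717447] [-0.04534032 -0.03008668 -0.04002038] [ 0.54994754 -0.12192817  0.1018431 ]
plate 504 (((544.388916015625, -124.62002563476562), (134.10934448242188, 72.84795379638672), 5.835143566131592), np.float64(0.11341211192578453))
lug 26 (((492.70440673828125, -130.09762573242188), (17.766244888305664, 12.387591361999512), 5.263942241668701), np.float64(0.1480647107139973))
jaw 70 (((494.18365478515625, -145.361083984375), (20.075162887573242, 28.409893035888672), 86.79804229736328), np.float64(0.11019516645502447))
```

Emit:
apply_moves:
  steps:
    - [[0,0.02,0.1],[0,0,0],0.1]
    - [[0,0,0.15],[0,0,0],0.1]
    - [[0,0,0.15],[0,0,0],0.1]
    - [[0,0,0.15],[0,0,0],0.1]
    - [[0,0,0.08],[0,0,0],0.1]
    - [[0,0,0.04],[0,0,0],0.1]
    - [[0,0,0],[0,0,0],0.1]
    - [[0,0,0],[0,0,0],0.1]

```text
t: 12.48
eef_pos: [0.5499, -0.1211, 0.0752]
tool_rot: [0.0, -0.05, 0.999, -0.0]
ft_force: [0.4, -0.4, -3.9]
opening: 0.0292
grasp_force: 51.4
```

Emit:
apply_moves:
  steps:
    - [[0,0,0.03],[0,0,0],0.1]
    - [[0,0,0.03],[0,0,0],0.1]
    - [[0,0,0.03],[0,0,0],0.1]
    - [[0,0,0],[0,0,0],0.1]
    - [[0,0,0],[0,0,0],0.1]

```text
t: 12.9
eef_pos: [0.5498, -0.1211, 0.0715]
tool_rot: [-0.0, -0.05, 0.999, 0.0]
ft_force: [-0.4, 0.2, -4.8]
opening: 0.0287
grasp_force: 51.4
```

Emit:
apply_moves:
  steps:
    - [[0,0,0.02],[0,0,0],0.1]
    - [[0,0,0.02],[0,0,0],0.1]
    - [[0,0,0.02],[0,0,0],0.1]
    - [[0,0,0],[0,0,0],0.1]
    - [[0,0,0],[0,0,0],0.1]

```text
t: 13.32
eef_pos: [0.55, -0.121, 0.0694]
tool_rot: [0.0, -0.05, 0.999, 0.0]
ft_force: [-0.3, 1.2, -1.7]
opening: 0.029
grasp_force: 52.0
```

Emit:
apply_moves:
  steps:
    - [[0,0,0.02],[0,0,0],0.1]
    - [[0,0,0.01],[0,0,0],0.1]
    - [[0,0,0],[0,0,0],0.1]
    - [[0,0,0],[0,0,0],0.1]

```text
t: 13.65
eef_pos: [0.5502, -0.1209, 0.069]
tool_rot: [0.0, -0.05, 0.999, 0.0]
ft_force: [-3.7, 4.0, 9.2]
opening: 0.0292
grasp_force: 53.3
```

Contact is about where expected. The balls push toward −x and +y, so I'll comply with that and settle.

Emit:
apply_moves:
  steps:
    - [[0.02,0.02,0],[0,0,0],0.1]
    - [[0,0,0],[0,0,0],0.1]
    - [[0,0,0],[0,0,0],0.1]
  newtons: 30

```text
t: 13.9
eef_pos: [0.5496, -0.1204, 0.0686]
tool_rot: [0.001, -0.05, 0.999, -0.0]
ft_force: [0.3, 4.2, 6.7]
opening: 0.0292
grasp_force: 52.9
```

Emit:
apply_moves:
  steps:
    - [[0.01,0,0.01],[0,0,0],0.1]
    - [[0,0,0],[0,0,0],0.1]
    - [[0,0,0],[0,0,0],0.1]

```text
t: 14.15
eef_pos: [0.5496, -0.1204, 0.0685]
tool_rot: [0.001, -0.05, 0.999, -0.0]
ft_force: [2.0, 4.2, 8.7]
opening: 0.0293
grasp_force: 53.4
```

Emit:
apply_moves:
  steps:
    - [[-0.01,0.02,0],[0,0,0],0.1]
    - [[0,0.01,0],[0,0,0],0.1]
    - [[0,0,0],[0,0,0],0.1]
    - [[0,0,0],[0,0,0],0.1]

```text
t: 14.48
eef_pos: [0.5497, -0.1196, 0.0681]
tool_rot: [0.001, -0.05, 0.999, -0.001]
ft_force: [2.8, -0.4, 6.1]
opening: 0.0292
grasp_force: 52.8
```

Emit:
apply_moves:
  steps:
    - [[0,0,0],[0,0,0],0.38]
    - [[0,0,0],[0,0,0],0.42]
    - [[0,0,0],[0,0,0],0.5]
    - [[0,0,0],[0,0,0],0.5]
    - [[0,0,0],[0,0,0],0.55]

```text
t: 14.9
eef_pos: [0.5486, -0.1192, 0.0674]
tool_rot: [-0.0, -0.05, 0.999, 0.0]
ft_force: [0.1, -0.4, -0.5]
opening: 0.0469
grasp_force: 0.0
```

Released at z 68.1 mm against 68.2 expected, so it is home. I'll rise, and check the seat as soon as the view is clear.

Emit:
apply_moves:
  steps:
    - [[0,0,-0.1],[0,0,0],0.7]
    - [[0,0,-0.3],[0,0,0],0.8]
    - [[0,0,-0.6],[0,0,0],0.8]
    - [[0,0,-0.7],[0,0,0],0.8]
    - [[0,0,-0.7],[0,0,0],0.8]
    - [[0,0,-0.5],[0,0,0.5],0.8]
    - [[0,0,0],[0,0,0.95],0.8]
    - [[0,0,0],[0,0,0.95],0.8]
    - [[0,0,0],[0,0,0.95],0.8]
    - [[0,0,0],[0,0,0.95],0.8]
    - [[0,0,0],[0,0,0.95],0.8]
    - [[0,0,0],[0,0,0.95],0.8]

```text
t: 15.9
eef_pos: [0.5489, -0.1192, 0.1848]
tool_rot: [0.0, 0.199, 0.98, -0.0]
ft_force: [-0.4, -0.6, -0.4]
opening: 0.0682
grasp_force: 0.0
```

Emit:
apply_moves:
  steps:
    - [[0,0,0],[0,0,0.95],0.8]
    - [[0,0,0],[0,0,0.95],0.8]
    - [[0,0,0],[0,0,0.95],0.8]
    - [[0,0,0],[0,0,0.95],0.8]
    - [[0,0,0],[0,0,0.95],0.8]
    - [[0,0,0],[0,0,0.95],0.8]
    - [[0,0,0],[0,0,0.95],0.8]
    - [[0,0,0],[0,0,0.95],0.8]
    - [[0,0,0],[0,0,0.95],0.8]
    - [[0,0,0],[0,0,0.95],0.8]
    - [[0,0,0],[0,0,0.95],0.8]
    - [[0,0,0],[0,0,0.95],0.8]

```text
t: 16.9
eef_pos: [0.5489, -0.1192, 0.1848]
tool_rot: [0.0, 0.61, 0.792, 0.0]
ft_force: [-0.4, -0.4, -0.6]
opening: 0.0687
grasp_force: 0.0
```

```bash
python3 -c "
from h import *
o=plan((565.2,-279.2,110),-1);print(o['eef_pos'],o['joint_pos'])
"
```

```text
turn [0.01 0.   3.45] shift [-3.992  0.477  1.869] now-axes [-3.97  -0.631  1.87 ]
[ 0.54890872 -0.11921043  0.18476152] [-2.96732928e-01  4.00281953e-01  1.65010980e+00 -4.09013598e-06
  1.09029407e+00 -5.55360335e-01]
```

Emit:
apply_moves:
  steps:
    - [[0,0,0],[0,0,0.9],0.8]
    - [[0,0,0],[0,0,0.9],0.8]
    - [[0,0,0],[0,0,0.9],0.8]
    - [[0,0,0],[0,0,0.75],0.8]
    - [[-0.7,0.08,0.2],[0,0,0],0.8]
    - [[-0.8,0.1,0.3],[0,0,0],0.8]
    - [[-0.8,0.1,0.3],[0,0,0],0.8]
    - [[-0.8,0.1,0.3],[0,0,0],0.8]
    - [[-0.6,0.1,0.3],[0,0,0],0.8]
    - [[-0.3,0,0.1],[0,0,0],0.8]
    - [[0,0,0],[0,0,0],0.8]
    - [[0,0,0],[0,0,0],0.8]

```text
t: 17.9
eef_pos: [0.5658, -0.2791, 0.1243]
tool_rot: [-0.0, 0.712, 0.702, 0.0]
ft_force: [0.1, 0.9, -0.2]
opening: 0.0682
grasp_force: 0.0
```

```bash
python3 -c "
from h import *
o=plan((565.2,-279.2,56),-1);print(o['eef_pos'])
im,d=save('scene')
P,c=cloud('scene',265,305,262,305); k=(P[:,2]>.083)&(P[:,2]<.1)&(abs(P[:,0]-.565)<.035)&(abs(P[:,1]+.28)<.035); print('bar',k.sum(),rect(P[k]))
P,c=cloud('scene',275,370,185,270)
k=(P[:,2]>.075)&(P[:,2]<.087)&(c.mean(1)>75)&(abs(P[:,0]-.56)<.06);print('plate',k.sum(),rect(P[k]))
q=P[k]-P[k].mean(0);print(np.linalg.lstsq(q[:,:2],q[:,2],rcond=None)[0])
k=(P[:,2]>.113)&(P[:,2]<.125)&(abs(P[:,1]+.12)<.03)&(P[:,0]<.6);kl=k&(P[:,0]<.512);print('lug',kl.sum(),rect(P[kl]));k&=P[:,0]>.52;print('block',k.sum(),rect(P[k]))
im,d=save('top');P,c=cloud('top',330,380,170,212);k=(P[:,2]>.113)&(P[:,2]<.128)&(P[:,0]<.6);kl=k&(P[:,0]<.512);print('lug',kl.sum());k&=P[:,0]>.52;print('block',k.sum(),rect(P[k]))
k=(P[:,2]>.1)&(P[:,2]<.12)&(P[:,0]<.515);print('jaw',rect(P[k]))
"
```

```text
turn [ 0.   -0.    0.04] shift [-0.002 -0.014  1.706] now-axes [-0.003 -0.014  1.706]
[ 0.565765   -0.27912151  0.1242559 ]
bar 94 (((565.031005859375, -282.8536376953125), (45.95315170288086, 13.955025672912598), 85.50452423095703), np.float64(0.09130389530841246))
plate 440 (((556.0836791992188, -121.4555892944336), (109.45286560058594, 69.95812225341797), 6.527045249938965), np.float64(0.0802718896555933))
[-0.00202248 -0.00396475]
lug 51 (((496.9173889160156, -128.0336456298828), (41.562992095947266, 28.450559616088867), 87.66671752929688), np.float64(0.11517396098487533))
block 137 (((548.5846557617188, -122.48383331298828), (43.6734504699707, 30.35789680480957), 5.6301164627075195), np.float64(0.11696285768066973))
lug 40
block 78 (((548.635986328125, -118.5069808959961), (42.91147232055664, 29.606016159057617), 7.050416469573975), np.float64(0.11695250293171708))
jaw (((492.6424255371094, -124.87023162841797), (28.076082229614258, 52.45191955566406), 7.936716079711914), np.float64(0.11164421566835178))
```

The carrier is seated: the plate is level at z 80.3 mm against 80.5 expected. The bar reads about 86–87°, which is position 0. I'll lower onto the selector and grip it.

Emit:
apply_moves:
  steps:
    - [[0,0,0.3],[0,0,0.2],0.7]
    - [[0,0,0.4],[0,0,0.1],0.6]
    - [[0,0,0.4],[0,0,0],0.5]
    - [[0,0,0.3],[0,0,0],0.4]
    - [[0,0,0.2],[0,0,0],0.4]
    - [[0,0,0.1],[0,0,0],0.4]
    - [[0,0,0],[0,0,0],0.4]

```text
t: 18.58
eef_pos: [0.5657, -0.279, 0.0549]
tool_rot: [-0.001, 0.72, 0.694, -0.0]
ft_force: [-0.0, -0.6, -0.1]
opening: 0.0343
grasp_force: 0.0
```

Emit:
apply_moves:
  steps:
    - [[0,0,0],[0,0,0],0.2]
    - [[0,0,0],[0,0,0],0.1]
    - [[0,0,0],[0,0,0],0.05]
    - [[0,0,0],[0,0,0],0.05]
    - [[0,0,0],[0,0,0],0.05]
  newtons: 25

```text
t: 19.0
eef_pos: [0.5648, -0.2798, 0.0564]
tool_rot: [-0.001, 0.72, 0.694, -0.001]
ft_force: [-7.9, -1.0, 5.6]
opening: 0.0138
grasp_force: 24.6
```

```bash
python3 -c "
from h import *
o=plan((565.2,-279.2,56),-1);print(o)
"
```

```text
turn [-0.02  0.   -0.25] shift [0.015 0.01  0.011] now-axes [0.015 0.009 0.011]
{'t': 19.0, 'joint_pos': array([-5.33254737e-01,  6.77083570e-01,  1.54411872e+00, -1.51416829e-03,
        9.21995171e-01, -4.94924117e-01]), 'joint_vel': array([ 0.0010426 , -0.00065319,  0.0036766 ,  0.00026675, -0.00024502,
       -0.00026044]), 'joint_torque': array([  2.94618599, -61.98599339, -27.10432649,   1.13375802,
        -1.76851753,   0.11881092]), 'eef_pos': array([ 0.56480515, -0.27980466,  0.05642109]), 'tool_rot': array([-6.11482092e-04,  7.20210028e-01,  6.93755366e-01, -7.95868678e-04]), 'ft_force': array([-7.85221598, -1.03848317,  5.63809346]), 'ft_torque': array([-0.21668518,  1.4022524 ,  0.09057895]), 'grasp_force': 24.569326043128967, 'opening': 0.013782088315923638}
```

Bar gripped, with 13.8 mm opening. I'll relieve the side load and then turn clockwise by 26.2 units in total.

Emit:
apply_moves:
  steps:
    - [[0,-0.025,0],[0,0,0],0.05]
    - [[0,0,0],[0,0,0],0.05]
    - [[0,0,0],[0,0,0],0.05]
  newtons: 35

```text
t: 19.25
eef_pos: [0.5648, -0.2798, 0.0565]
tool_rot: [0.0, 0.72, 0.694, -0.0]
ft_force: [-5.6, -0.6, 6.6]
opening: 0.013
grasp_force: 38.2
```

Emit:
apply_moves:
  steps:
    - [[0,0,0],[0,0,0.6],0.05]
    - [[0,0,0],[0,0,0.6],0.05]
    - [[0,0,0],[0,0,0.6],0.05]
    - [[0,0,0],[0,0,0.6],0.05]
    - [[0,0,0],[0,0,0.6],0.05]
    - [[0,0,0],[0,0,0.6],0.05]
    - [[0,0,0],[0,0,0.6],0.05]
    - [[0,0,0],[0,0,0.6],0.05]
    - [[0,0,0],[0,0,0.6],0.05]
    - [[0,0,0],[0,0,0.6],0.05]
    - [[0,0,0],[0,0,0.6],0.05]
    - [[0,0,0],[0,0,0],0.05]

```text
t: 20.25
eef_pos: [0.5643, -0.2797, 0.0564]
tool_rot: [-0.0, 0.877, 0.48, -0.001]
ft_force: [-8.7, -1.8, 8.7]
opening: 0.013
grasp_force: 38.6
```

```bash
python3 -c "
from h import *
o=plan((565.2,-279.2,56),-122.1);print(o['ft_force'],o['ft_torque'],o['joint_pos'][5])
"
```

```text
turn [-0.    0.02 19.53] shift [ 0.014 -0.022  0.011] now-axes [0.022 0.013 0.011]
[-8.73176044 -1.83514658  8.68457626] [-0.10100145  1.52111553 -0.0096915 ] 0.03551854108236567
```

Emit:
apply_moves:
  steps:
    - [[-0.016,-0.025,0],[0,0,0.6],0.05]
    - [[0,0,0],[0,0,0.8],0.05]
    - [[0,0,0],[0,0,0.8],0.05]
    - [[0,0,0],[0,0,0.8],0.05]
    - [[0,0,0],[0,0,0.8],0.05]
    - [[0,0,0],[0,0,0.8],0.05]
    - [[0,0,0],[0,0,0.8],0.05]
    - [[0,0,0],[0,0,0.8],0.05]
    - [[0,0,0],[0,0,0.8],0.05]
    - [[0,0,0],[0,0,0.8],0.05]
    - [[0,0,0],[0,0,0.8],0.05]
    - [[0,0,0],[0,0,0.6],0.05]

```text
t: 21.25
eef_pos: [0.5636, -0.2792, 0.0564]
tool_rot: [-0.0, 0.991, 0.133, -0.0]
ft_force: [-5.3, 2.7, 7.7]
opening: 0.0131
grasp_force: 39.0
```

Emit:
apply_moves:
  steps:
    - [[0,0,0],[0,0,0.8],0.05]
    - [[0,0,0],[0,0,0.8],0.05]
    - [[0,0,0],[0,0,0.8],0.05]
    - [[0,0,0],[0,0,0.8],0.05]
    - [[0,0,0],[0,0,0.8],0.05]
    - [[0,0,0],[0,0,0.8],0.05]
    - [[0,0,0],[0,0,0.8],0.05]
    - [[0,0,0],[0,0,0.8],0.05]
    - [[0,0,0],[0,0,0.8],0.05]
    - [[0,0,0],[0,0,0.8],0.05]
    - [[0,0,0],[0,0,0.8],0.05]
    - [[0,0,0],[0,0,0],0.05]

```text
t: 22.25
eef_pos: [0.5636, -0.2785, 0.0564]
tool_rot: [-0.001, 0.976, -0.218, -0.0]
ft_force: [-4.5, 5.8, 10.0]
opening: 0.0132
grasp_force: 38.5
```

```bash
python3 -c "
from h import *
o=plan((565.2,-279.2,56),-122.1);print(o['ft_force'],o['ft_torque'],o['joint_pos'][5])
"
```

```text
turn [-0.01  0.01  1.51] shift [ 0.043 -0.005  0.011] now-axes [ 0.043 -0.     0.011]
[-4.54709963  5.76310239  9.96573088] [ 1.07258372  0.99827177 -0.17295148] 1.4757744671008561
```

Emit:
apply_moves:
  steps:
    - [[0,0,0],[0,0,0.6],0.05]
    - [[0,0,0],[0,0,0.6],0.05]
    - [[0,0,0],[0,0,0],0.05]
    - [[0,0,0],[0,0,0],0.2]
    - [[0,0,0],[0,0,0],0.3]
    - [[0,0,0],[0,0,0],0.4]
    - [[0,0,0],[0,0,0],0.5]
    - [[0,0,-0.3],[0,0,0],0.5]
    - [[0,0,-0.7],[0,0,0],0.5]
    - [[0,0,-0.8],[0,0,0],0.5]
    - [[0,0,-0.8],[0,0,0],0.5]
    - [[0,0,-0.4],[0,0,0],0.5]

```text
t: 23.25
eef_pos: [0.5649, -0.2801, 0.1807]
tool_rot: [0.001, 0.965, -0.262, 0.003]
ft_force: [-0.2, -0.6, 0.8]
opening: 0.0424
grasp_force: 0.0
```

```bash
python3 -c "
from h import *
im,d=save('scene');it,_=save('top')
P,c=cloud('scene',265,305,262,305); k=(P[:,2]>.083)&(P[:,2]<.1)&(abs(P[:,0]-.565)<.035)&(abs(P[:,1]+.28)<.035); print('bar',k.sum(),rect(P[k]))
P,c=cloud('scene',275,370,185,270)
k=(P[:,2]>.075)&(P[:,2]<.087)&(c.mean(1)>75)&(abs(P[:,0]-.56)<.06);print('plate',k.sum(),rect(P[k]))
a=cv2.resize(im[190:310,250:370,::-1],(600,600),interpolation=2);cv2.imwrite('pics/f.png',a)
"
```

```text
bar 94 (((564.6549072265625, -281.12908935546875), (13.849776268005371, 51.14640808105469), 60.68023681640625), np.float64(0.09210059842754996))
plate 440 (((556.5697021484375, -121.94055938720703), (108.75299835205078, 70.31773376464844), 6.503519535064697), np.float64(0.08039177238128968))
```

View pics/f.png

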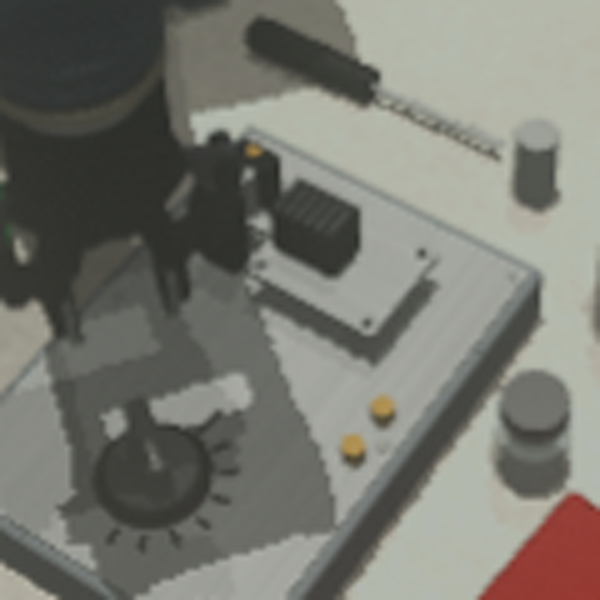

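The final picture shows the carrier level on the balls, with its block at (317,225). The selector pointer is aimed at the fifth tick after the long one, at about (175,538). The bar measures −29.3° against −30.2° expected. The gripper is clear, so I'm handing in.

```bash
python3 -c "
from plant import finish_job
print(finish_job())"
```

```text
the job is handed in; nothing more can be done
None
```

I handed the job in after about 23 s of robot time: the carrier was drawn out of the rack, set down clear of it, and lowered level onto the three balls with its lug between the jaws, and the selector is at the fifth click, but no verdict came back.

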